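# Lay the pressing block on the glued-up pile and bring the hold-down arm onto it

## Robot

A 6-joint arm with a two-finger parallel gripper is mounted at the origin on the work surface. World frame = base frame: x ahead of the robot, y to its left, z up, the work surface at z = 0. Lengths are in m, angles in rad, forces in N, time in s.
With the tool pointing down it reaches from about 0.275 to 0.725 m from the base axis. Payload 5.6 kg.
Tool frame: the origin (TCP) lies at the very end of the fingers, on their centre line; the grasp point (between the pads) lies 19 mm behind it; z points along the fingers, y is the direction in which the jaws open and shut (so a half turn about z gives the same grasp; the last joint's range is limited). The gripper opens to 85 mm and grips with 20 to 120 N. Pads are 22 mm wide; open, the fingers measure 114 mm over their backs; the gripper's body (76 mm by 85 mm) begins 54 mm behind the grasp point. The pads swing forward as they close: fully open they stand 13 mm farther back than shut.
Start: joints at [1.387, 0.255, 0.108, 0, -1.424, -0.285], TCP at [0.248, 0.491, 0.231] pointing down, gripper open.
Joint ranges: [-2.95, 2.95], [-1.21, 1.97], [-1.09, 1.5], [-2.87, 1.71], [-2.94, -0.07], [-3.05, 3.05]. Speed limits (rad/s): [2.57, 2.57, 3.14, 3.14, 3.14, 3.14].

## Interface

Orientations are given as a unit quaternion [x, y, z, w].
In Python, from bench import manip gives the robot as it stands.
- The arm moves only by the shell command python3 -m handwheel 'ROWS'. ROWS is text: rows parted by semicolons, each of 5 numbers parted by spaces: the shift along the tool's x, y, z scaled (see below), then the turn about the tool's z scaled (see below), then the opening, from -1 (shut) to 1 (fully open). A call has 1 to 10 rows; each row shifts and turns the commanded pose from where the row before left it, along the tool's axes as they then stand; what a row does not reach is not made up. The controller multiplies each number of a shift by 0.04 m and each number of a turn by 90 degrees. A row lasts 1/10 s, in which the tool goes at most 50 mm and 8.59 degrees, less where a joint would pass 70% of its speed; a pose out of reach is approached as far as the arm can. A call with a number of a shift or a turn outside -1 to 1 is refused whole. A call with a gripper value outside its range is refused whole. The fingers move at their own pace and stop on an object; the grip force is fixed at half the most. Time passes only in rows, so rows that do not move let the fingers close. It gives the time, the measured TCP pose, the force and the opening at its end, in the units of the state.
- manip.observe(): the state, without advancing time (a new reading comes with each control period).
- manip.grab_frame(name): name is "side" or "top"; returns a dict with "color" (384x512x3 uint8, red, green, blue), "z_map" (384x512 float32, m along the optical axis (not along the pixel's ray), 0 where there is no reading), "fx", "fy", "cx", "cy" (pixels), "rvec" (rotation vector, rad) and "tvec" (3), from world to camera coordinates, as OpenCV has them. Camera axes: x right, y down, z forward; pixel columns grow to the right and rows downward; lengths in m; the calibration is good to about 2 mm. A picture is of the moment at which its call begins.
- manip.hand_in(): hands the job in, once; it reports no verdict.
The state is a dict: "time": time; "joints": joint angles; "joint_vel": joint speeds; "joint_efforts": joint torques, N m; "tool_pos": TCP position; "tcp_rot": TCP orientation; "wrist_force": force on the tool from outside, world axes, zero at the start; "wrist_torque": the same for the moment, N m; "grip_width": finger opening in m.
Only numpy, scipy, OpenCV 4.12 (cv2) and the standard library are available. Lean on these libraries where they do the work, as an engineer would, in place of code of your own. Each camera call takes 0.05 s, during which the arm holds its last target. There are 200 camera calls.

## Task

Take the loose pressing block off the bench and bring it in from the open end of the clamping jig, under the raised hold-down arm, lowering it by feel while you hold it, never dropping or ramming it, until it lies flat, centred and square on the pile of boards. Let go of it, then push the hold-down arm down until its pad bears firmly on the block and leave it so. Leave the other things on the bench where they are.

Things in the scene. Friction and masses are not known exactly. Their poses are not given: they have to be found in the camera images.
- block_center (a point): centre (half-way up) of the loose pressing block: a plain solid rectangular wooden block 120 x 56 x 40 mm, about 0.2 kg, lying flat on the bench at the start. Its x axis runs along its 120 mm length, y across its 56 mm width, z up. Either end may point either way.
- jig: clamping jig fixed on the bench: plywood base 270 x 120 x 18 mm carrying the pile and an upright steel bar. Origin on the bench top below the pile's centre; x along the pile from the open end (-x) to the bar (+x), y across, z up. Base from x = -105 to +165 mm; bar (24 x 11 mm, top 270 mm above the bench) at x = +115; back stop at x = +71, 40 mm high; side cleats at y = +-39, 32 mm high.
- pile: the pile of flat boards in the jig, 120 mm long (x) by 56 mm wide (y), like the block; it cannot shift and yields only a hair. Origin at the centre of its underside, 18 mm above the bench; axes as the jig's. How high it is piled differs every time and is not told: its top lies somewhere between 48 and 100 mm above the bench.
- holddown (a joint): travel of the hold-down arm down its bar, in m: 0 is the highest, grows as it is pushed down (at most 0.13). It slides stiffly: a steady downward push of about 4 N moves it, and it stays where it is left; at the start 0 to 0.025.
- thumb_plate (a point): centre of the upper face of the flat thumb plate on the arm's top (52 x 30 mm), the place to push the arm down: 12 mm to jig -x of the pad's centre and 50 mm above the pad's face.
- belt_roll: bystander: upright rolled sanding belt, a brown ring 92 mm across and 100 mm high; origin at the centre of its underside.
- carton: bystander: cardboard screw carton 125 x 85 x 55 mm; origin at the centre of its underside.
- mallet: bystander: wooden mallet lying on the bench, 310 mm long along its x, head 60 x 125 x 65 mm; origin under the middle of its length.
- torch: bystander: blowtorch on a blue gas canister 90 mm across, 180 mm high in all; origin at the centre of its underside.
- pad (a point): face centre of the round pad (42 mm across) under the sliding hold-down arm, over the pile's centre, 180 to 205 mm above the bench at the start. Axes as the jig's. The 26 mm wide arm runs from x = -38 mm (nose) to x = +100 (sleeve on the bar), 20 to 44 mm above the pad face, in the way of an upright gripper; a tool tilted 40 degrees, leaning back to -x and holding the block's -x end, has room.
Mind the look-alikes: they are no part of the job. Of the things shaped like the part that bears block_center, the wooden one is meant.

How it is judged:
On the way, in this order (a step that is already met when the one before it is completed fails the run):
1. the block, still held in the fingers, bears on the pile, nearly level and nearly centred over it (contact force between block and pile above 0.5 N and contact force between block and the fingers above 1 N and horizontal distance between block_center and pile below 0.015 m and angle between block_center's own z axis and vertical below 0.2 rad), for 0.05 s.
2. the block is let go and the pad of the hold-down arm bears on it (contact force between holddown and block above 2 N and contact force between block and the fingers below 0.1 N), for 0.1 s.
At the end, for the whole second after the job is handed in: The block lies at rest flat on the pile (tilt under 0.04 rad), its centre within 10 mm of the pile's centre in plan and its length along the pile's within 0.10 rad; the pad of the hold-down arm bears on it (over 1 N) and the arm is still (horizontal distance between block_center and pile below 0.01 m and angle between the x axis of block_center and the x axis of pile, either way round below 0.1 rad and angle between block_center's own z axis and vertical below 0.04 rad and contact force between block and pile above 1 N and contact force between holddown and block above 1 N and linear speed of block below 0.01 m/s and velocity of joint holddown below 0.005 m/s); the robot touches nothing.
It fails at once if the block is dropped or knocked (faster than 0.3 m/s while not in the fingers) (linear speed of block above 0.3 m/s and contact force between block and the fingers below 0.1 N).
It fails at once if the held block is rammed onto the pile (a blow of over 100 N) (contact force between block and pile above 100 N and contact force between block and the fingers above 0.1 N).
It fails at once if the sanding belt, carton, mallet or torch is disturbed (moved over 30 mm) (distance of any of belt_roll, carton, mallet, torch from where it was at the start of the episode above 0.03 m).
It also fails if it takes over 64 s, if anything falls off the work surface, if the arm or the gripper's body presses on something with over 40 N, if the wrist force passes 120 N, or if a joint passes its speed limit or range.

## Working session

There is one attempt and no reset: what is moved stays moved. The work goes in short steps, Python scripts to look and compute and a shell command to move; the robot and the scene stay as the last step left them, time stands still between calls to the robot, and variables do not carry over. Pictures are saved under pics/ and viewed, about 8 in all and at most 12, crops included, and the job is handed in when it is done.

```bash
mkdir -p pics
cat > h.py <<'E'
import numpy as np, cv2
from bench import manip
from scipy.spatial.transform import Rotation as R
def cloud(f):
    z=f["z_map"]; v,u=np.mgrid[:z.shape[0],:z.shape[1]]
    c=np.stack([(u-f["cx"])/f["fx"]*z,(v-f["cy"])/f["fy"]*z,z],-1)
    Rm=cv2.Rodrigues(np.array(f["rvec"],float))[0]
    p=(c-np.array(f["tvec"]).ravel())@Rm
    p[z==0]=np.nan
    return p
def save(f,n): cv2.imwrite(f"pics/{n}.png",f["color"][:,:,::-1])
E
python3 - <<'E'
from h import *
import pickle
for n in("top","side"):
    f=manip.grab_frame(n); save(f,n+"0"); pickle.dump(f,open(n+"0.pkl","wb"))
    print(n,f["fx"],f["rvec"],f["tvec"])
print(manip.observe())
E
```

```text
top 403.68761630501155 [ 2.1256559  -2.15039102  0.17170586] [0.02080682 0.5342375  1.60042878]
side 403.7607753249802 [ 2.09387013 -0.51845167  0.28530342] [-0.46204142  0.27902614  1.02650645]
{'time': 0.1, 'joints': array([ 1.38657717e+00,  2.55694550e-01,  1.07117540e-01, -4.00218596e-04,
       -1.42389752e+00, -2.84555970e-01]), 'joint_vel': array([-4.33411761e-04, -2.50846635e-03,  4.78404630e-03,  2.64649463e-03,
       -1.48356138e-04,  3.85098877e-05]), 'joint_efforts': array([-2.32702085e-03, -3.87604737e+01,  2.38475096e+01,  5.37796453e+00,
       -3.80006939e-03,  5.67328797e-06]), 'tool_pos': array([0.2482664 , 0.49028013, 0.23047954]), 'tcp_rot': array([ 9.72649558e-01, -2.32275902e-01, -1.55601772e-04,  8.47969268e-04]), 'wrist_force': array([ 0.62072659, -0.66099338,  0.58355934]), 'wrist_torque': array([ 0.01089861, -0.03201031,  0.04969766]), 'grip_width': 0.08513456712973057}
```

View pics/top0.png

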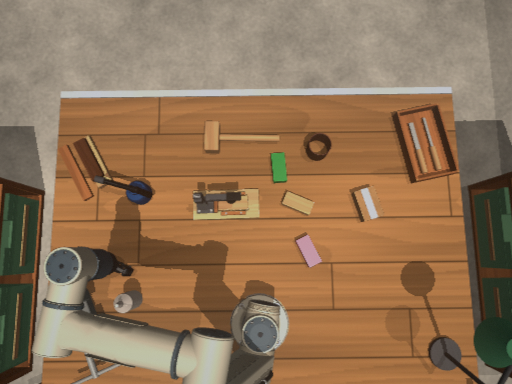

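View pics/side0.png

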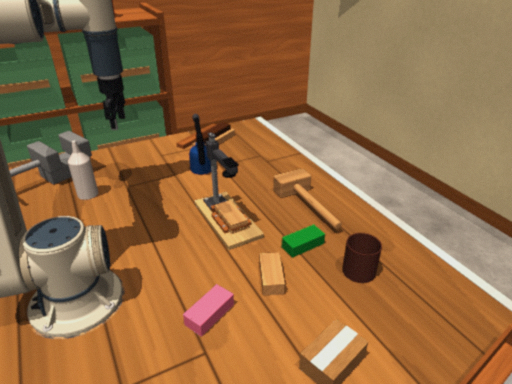

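The top view shows the wooden block at about (297,202). The jig is at (226,204), with its bar to the left and its open end to the right, facing the block. Green (279,167) and pink (308,250) are look-alikes. The side view agrees: block (271,273), jig (228,220).

Run:
```python
from h import *
import pickle
T=pickle.load(open("top0.pkl","rb")); S=pickle.load(open("side0.pkl","rb"))
def rect(p,m,n):
    q=p[m][:,:2]; (c,s,a)=cv2.minAreaRect((q*1000).astype(np.float32)); 
    b=cv2.boxPoints((c,s,a)); e=b[1]-b[0]; g=b[2]-b[1]; e=e if np.hypot(*e)>np.hypot(*g) else g
    print(n,len(q),"c",np.round(c,1),"size",np.round(s,1),"long axis deg",np.degrees(np.arctan2(e[1],e[0])),"z",np.median(p[m][:,2]))
for n,f,bb,jb in(("top",T,(275,185,320,220),(185,180,265,225)),("side",S,(250,245,295,300),(185,110,270,250))):
    p=cloud(f); v,u=np.mgrid[:384,:512]
    ins=lambda b:(u>=b[0])&(u<b[2])&(v>=b[1])&(v<b[3])
    z=p[...,2]
    m=ins(bb)&(abs(z-.04)<.006); rect(p,m,n+" block")
    m=ins(jb)&(abs(z-.018)<.006); rect(p,m,n+" base")
    zz=z[ins(jb)]; h,e=np.histogram(zz[np.isfinite(zz)],np.arange(.0,.3,.005)); print([(round(a*1000),b) for a,b in zip(e,h) if b>2])
c=S["color"][110:260,180:280]; cv2.imwrite("pics/jig.png",cv2.resize(c[:,:,::-1],None,fx=4,fy=4,interpolation=cv2.INTER_CUBIC)[:600])
```

```text
top block 350 c [ 476.3 -160.4] size [119.6  56.9] long axis deg 66.2632 z 0.04079462843537288
top base 803 c [490.5 132.8] size [146.6 268.7] long axis deg -88.58452 z 0.0189924712137009
[(0, np.int64(747)), (5, np.int64(264)), (10, np.int64(132)), (15, np.int64(400)), (20, np.int64(347)), (25, np.int64(144)), (30, np.int64(78)), (35, np.int64(53)), (40, np.int64(33)), (45, np.int64(67)), (50, np.int64(142)), (55, np.int64(73)), (60, np.int64(6)), (70, np.int64(5)), (75, np.int64(3)), (100, np.int64(3)), (135, np.int64(4)), (190, np.int64(9)), (195, np.int64(10)), (200, np.int64(3)), (210, np.int64(4)), (215, np.int64(11)), (220, np.int64(6)), (225, np.int64(26)), (230, np.int64(90)), (235, np.int64(114)), (240, np.int64(67)), (245, np.int64(27)), (250, np.int64(9)), (265, np.int64(19)), (270, np.int64(15))]
side block 733 c [ 487.4 -147.4] size [171.8  89.2] long axis deg 47.942104 z 0.040962845403609914
side base 1169 c [557.5 419. ] size [889.2 223.4] long axis deg 71.85082 z 0.01946335630676975
[(0, np.int64(5300)), (5, np.int64(378)), (10, np.int64(149)), (15, np.int64(612)), (
[... 358 characters left out ...]
nt64(22)), (110, np.int64(21)), (115, np.int64(25)), (120, np.int64(16)), (125, np.int64(19)), (130, np.int64(17)), (135, np.int64(18)), (140, np.int64(15)), (145, np.int64(20)), (150, np.int64(15)), (155, np.int64(28)), (160, np.int64(39)), (165, np.int64(44)), (170, np.int64(33)), (175, np.int64(28)), (180, np.int64(11)), (185, np.int64(9)), (190, np.int64(32)), (195, np.int64(40)), (200, np.int64(21)), (205, np.int64(9)), (210, np.int64(22)), (215, np.int64(47)), (220, np.int64(44)), (225, np.int64(60)), (230, np.int64(85)), (235, np.int64(140)), (240, np.int64(48)), (245, np.int64(28)), (250, np.int64(12)), (255, np.int64(10)), (260, np.int64(7)), (265, np.int64(9)), (270, np.int64(20))]
```

View pics/jig.png

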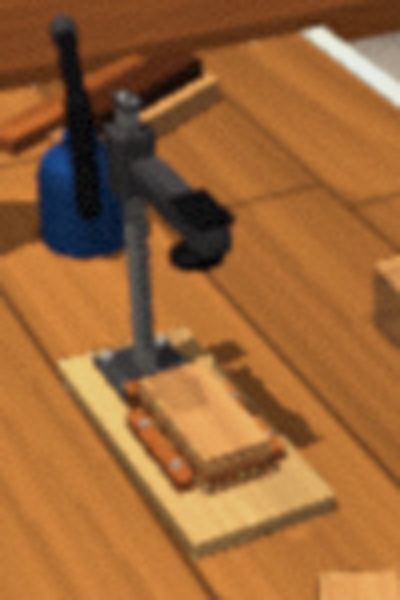

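The crop shows the pile between cleats, top about 52-55 mm, with the arm raised and its pad over the pile. Rows only turn about tool z, so I can't tilt the tool. I need the jig axes and the true size of the gripper above the fingers to see what clears the nose.

Run:
```python
from h import *
import pickle
T=pickle.load(open("top0.pkl","rb")); S=pickle.load(open("side0.pkl","rb"))
for n,f in(("top",T),("side",S)):
    p=cloud(f); x,y,z=p[...,0],p[...,1],p[...,2]
    J=(x>.40)&(x<.60)&(y>-.02)&(y<.30)
    def rect(m,n2):
        m=m.astype(np.uint8); k,l,s,_=cv2.connectedComponentsWithStats(m); i=1+np.argmax(s[1:,4]); q=p[l==i]
        c,sz,a=cv2.minAreaRect((q[:,:2]*1000).astype(np.float32)); print(n,n2,len(q),"c",np.round(c),"sz",np.round(sz),"a",round(a,1),"z med",np.round(np.median(q[:,2]),4), "mean",q.mean(0).round(3))
    rect(J&(z>.013)&(z<.024),"base"); rect(J&(z>.045)&(z<.062)&(y<.18),"pile"); rect(J&(z>.215)&(z<.246),"arm"); rect(J&(z>.255),"bartop")
    m=J&(z>.045)&(z<.062)&(y<.09); print("pile z front",np.percentile(z[m],[10,50,90]).round(4))
    m=J&(z>.228)&(z<.245)&(y<.16); print("plate y,x,z range",[np.percentile(p[m][:,i],[2,50,98]).round(4) for i in range(3)])
# gripper in tool frame
o=manip.observe(); Rt=R.from_quat(o["tcp_rot"]).as_matrix()
p=cloud(S).reshape(-1,3); q=(p-o["tool_pos"])@Rt; q=q[(np.hypot(q[:,0],q[:,1])<.12)&(q[:,2]<.02)&(q[:,2]>-.4)]
for a in np.arange(-.32,.0,.02):
    s=q[(q[:,2]>=a)&(q[:,2]<a+.02)]
    if len(s)>3: print(round(a,2),len(s),"x",np.percentile(s[:,0],[2,98]).round(3),"y",np.percentile(s[:,1],[2,98]).round(3))
```

```text
top base 659 c [478. 132.] sz [121. 269.] a 1.3 z med 0.0191 mean [0.46  0.111 0.019]
top pile 282 c [478. 101.] sz [ 57. 118.] a 1.6 z med 0.0526 mean [0.47  0.096 0.053]
top arm 282 c [477. 128.] sz [ 30. 126.] a 0.1 z med 0.2361 mean [0.476 0.125 0.236]
top bartop 36 c [475. 217.] sz [29. 12.] a 89.6 z med 0.27 mean [0.476 0.217 0.27 ]
pile z front [0.0481 0.0526 0.0571]
plate y,x,z range [array([0.4636, 0.4775, 0.4916]), array([0.0652, 0.108 , 0.1578]), array([0.2291, 0.2373, 0.2434])]
side base 935 c [475. 130.] sz [121. 274.] a 1.4 z med 0.0194 mean [0.465 0.09  0.019]
side pile 481 c [476. 100.] sz [ 59. 127.] a 2.1 z med 0.0531 mean [0.474 0.095 0.053]
side arm 432 c [475. 144.] sz [ 34. 167.] a 2.3 z med 0.2345 mean [0.471 0.134 0.232]
side bartop 46 c [474. 215.] sz [17. 29.] a 1.2 z med 0.2693 mean [0.472 0.212 0.267]
pile z front [0.0475 0.0528 0.0551]
plate y,x,z range [array([0.4615, 0.4732, 0.4891]), array([0.0626, 0.0956, 0.1552]), array([0.2284, 0.2368, 0.2409])]
-0.32 253 x [-0.086  0.048] y [0.002 0.051]
-0.3 221 x [-0.036  0.045] y [-0.003  0.047]
-0.28 224 x [-0.037  0.044] y [-0.001  0.047]
-0.26 216 x [-0.036  0.045] y [-0.     0.047]
-0.24 208 x [-0.036  0.044] y [0.002 0.047]
-0.22 202 x [-0.038  0.044] y [-0.001  0.047]
-0.2 139 x [-0.032  0.044] y [-0.001  0.046]
-0.18 176 x [-0.031  0.037] y [-0.01   0.038]
-0.16 161 x [-0.029  0.037] y [-0.     0.041]
-0.14 104 x [-0.028  0.036] y [-0.003  0.06 ]
-0.12 144 x [-0.011  0.018] y [-0.056  0.071]
-0.1 127 x [-0.011  0.018] y [-0.066  0.074]
-0.08 114 x [-0.012  0.016] y [-0.07   0.076]
-0.06 67 x [-0.009  0.011] y [-0.051  0.06 ]
-0.04 81 x [-0.012  0.011] y [-0.049  0.058]
-0.02 13 x [-0.01   0.007] y [-0.048  0.051]
```

```bash
python3 -m handwheel '0 0 0 0.09 1;0 0 0 0.09 1;0 0 0 0.09 1;0 0 0 0.09 1;0 0 0 0.09 1'
```

```text
time: 0.6
tool_pos: [0.2483, 0.4904, 0.2307]
tcp_rot: [0.831, -0.557, 0.0, 0.001]
wrist_force: [-0.8, -0.1, 1.1]
grip_width: 0.0854
```

Measured: pile centre (0.477, 0.1005), top 52.8 mm, jig x heading 91.35°, plate at z 0.237. Block at (0.476, -0.160), heading 66.3°. All sizes match the ones given.

Plan with the tool upright:
1. Hold the block by its open-end side and lower it onto the pile with its centre short of the nose.
2. Regrip only the very end and slide it in while held.
3. Finish centring with the back of one open finger.

```bash
cat >> h.py <<'E'
J0=np.array([.477,.1005]); JA=np.radians(91.35); JX=np.array([np.cos(JA),np.sin(JA)]); JY=np.array([-JX[1],JX[0]])
def jig(a,b=0): return J0+a*JX+b*JY
def need(xy,z,yaw):
    "total row units to reach TCP xy,z with tool-x heading yaw(deg): turn first, then shift"
    o=manip.observe(); m=R.from_quat(o["tcp_rot"]).as_matrix(); y0=np.degrees(np.arctan2(m[1,0],m[0,0]))
    t=-((yaw-y0+180)%360-180); c,s=np.cos(np.radians(yaw)),np.sin(np.radians(yaw))
    d=np.array([*xy,z])-o["tool_pos"]
    print("turn",round(t/90,3),"x,y,z units",(np.array([d[0]*c+d[1]*s,d[0]*s-d[1]*c,-d[2]])/.04).round(3),"pos",o["tool_pos"].round(4),"yaw",y0.round(2),"t",round(o["time"],2),"w",round(o["grip_width"],4),"F",o["wrist_force"].round(1))
E
python3 -m handwheel '0 0 0 0.0857 1;0 0 0 0.0857 1;0 0 0 0.0857 1;0 0 0 0.0857 1;0 0 0 0.0857 1;0 0 0 0.0857 1'
python3 -m handwheel '0.688 -0.588 0 0 1;0.688 -0.588 0 0 1;0.688 -0.588 0 0 1;0.688 -0.588 0 0 1;0.688 -0.588 0 0 1;0.688 -0.588 0 0 1;0.688 -0.588 0 0 1;0.688 -0.588 0 0 1;0.688 -0.588 0 0 1;0.688 -0.588 0 0 1'
python3 -m handwheel '0.688 -0.588 0 0 1;0.688 -0.588 0 0 1;0.688 -0.588 0 0 1;0.688 -0.588 0 0 1;0.688 -0.588 0 0 1;0.688 -0.588 0 0 1;0.688 -0.588 0 0 1;0.688 -0.588 0 0 1;0.688 -0.588 0 0 1;0.688 -0.588 0 0 1'
python3 -m handwheel '0 0 0 0 1;0 0 0 0 1'
python3 -c "
from h import *
need((.458,-.2025),.008,-113.7)"
```

```text
time: 1.2
tool_pos: [0.2483, 0.4904, 0.2307]
tcp_rot: [-0.545, 0.838, -0.0, -0.0]
wrist_force: [0.4, -0.2, -0.1]
grip_width: 0.0853
time: 2.2
tool_pos: [0.3534, 0.1427, 0.2311]
tcp_rot: [-0.547, 0.837, 0.0, -0.0]
wrist_force: [0.4, -0.1, -0.5]
grip_width: 0.0854
time: 3.2
tool_pos: [0.4587, -0.2037, 0.2308]
tcp_rot: [-0.547, 0.837, 0.0, -0.0]
wrist_force: [0.8, 0.2, 0.5]
grip_width: 0.0854
time: 3.4
tool_pos: [0.4584, -0.2026, 0.2304]
tcp_rot: [-0.546, 0.837, 0.001, -0.001]
wrist_force: [0.0, 0.8, -0.1]
grip_width: 0.0852
turn -0.001 x,y,z units [1.000e-03 9.000e-03 5.561e+00] pos [ 0.4584 -0.2026  0.2304] yaw -113.75 t 3.4 w 0.0852 F [ 0.   0.8 -0.1]
```

```bash
python3 -m handwheel '0 0 0.7 0 1;0 0 0.7 0 1;0 0 0.7 0 1;0 0 0.7 0 1;0 0 0.7 0 1;0 0 0.7 0 1;0 0 0.5 0 1;0 0 0.4 0 1;0 0 0.3 0 1;0 0 0.1 0 1'
python3 -m handwheel '0 0 0.05 0 1;0 0 0 0 0.4;0 0 0 0 0;0 0 0 0 -0.5;0 0 0 0 -1;0 0 0 0 -1;0 0 0 0 -1;0 0 0 0 -1;0 0 0 0 -1;0 0 0 0 -1'
python3 -m handwheel '0 0 -0.3 0 -1;0 0 -0.5 0 -1;0 0 -0.7 0 -1;0 0 -0.7 0 -1;0 0 -0.5 0 -1;0 0 0 0 -1;0 0 0 0 -1'
python3 - <<'E'
from h import *
need(jig(-.105),.12,-88.65)
f=manip.grab_frame("side"); save(f,"lift"); p=cloud(f); o=manip.observe()
f2=manip.grab_frame("top"); p2=cloud(f2)
for q in(p,p2):
    m=(np.hypot(q[...,0]-.476,q[...,1]+.16)<.07)&(q[...,1]>-.17)&(q[...,2]>.08)&(q[...,2]<.2)
    A=q[m]; print(len(A),np.percentile(A[:,2],[5,50,95]).round(3)); 
    n=A[:,:2]@[.402,.916]; print("z vs along slope",np.polyfit(n,A[:,2],1).round(3))
E
```

```text
time: 4.4
tool_pos: [0.4577, -0.201, 0.0103]
tcp_rot: [-0.548, 0.837, 0.001, -0.001]
wrist_force: [-0.7, 0.0, -0.6]
grip_width: 0.0855
time: 5.4
tool_pos: [0.4594, -0.2023, 0.0103]
tcp_rot: [-0.547, 0.837, -0.001, 0.001]
wrist_force: [-1.4, 1.3, 6.8]
grip_width: 0.0549
time: 6.1
tool_pos: [0.4582, -0.2018, 0.1166]
tcp_rot: [-0.547, 0.837, 0.001, 0.0]
wrist_force: [-0.3, -0.1, -3.6]
grip_width: 0.0548
turn -0.278 x,y,z units [-4.92  -0.648 -0.086] pos [ 0.4582 -0.2018  0.1166] yaw -113.67 t 6.1 w 0.0548 F [-0.3 -0.1 -3.6]
36 [0.125 0.147 0.149]
z vs along slope [-0.352  0.161]
67 [0.115 0.146 0.175]
z vs along slope [-0.558  0.168]
```

View pics/lift.png

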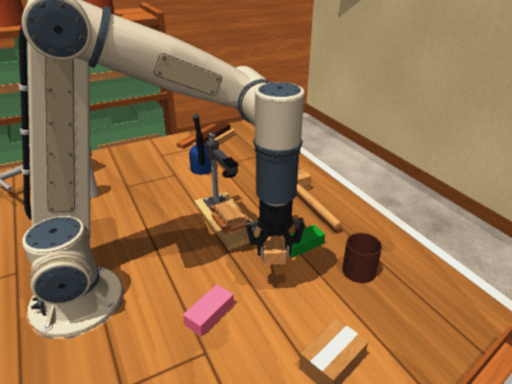

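The block is held by its near end at about (272,255), with width 0.055 confirming the grip. Turning it and bringing it in front of the jig.

```bash
python3 -m handwheel '0 0 0 -0.07 -1;0 0 0 -0.07 -1;0 0 0 -0.07 -1;0 0 0 -0.068 -1;-0.8 -0.1 0 0 -1;-0.8 -0.11 0 0 -1;-0.8 -0.11 0 0 -1;-0.8 -0.11 0 0 -1;-0.7 -0.11 0 0 -1;-0.5 -0.11 0 0 -1'
python3 -m handwheel '-0.5 0 0 0 -1;0 0 0 0 -1;0 0 0 0 -1'
python3 - <<'E'
from h import *
need(jig(-.086),.075,-88.65)
f=manip.grab_frame("side"); c=f["color"][130:280,170:320,::-1]; cv2.imwrite("pics/near.png",cv2.resize(c,None,fx=4,fy=4,interpolation=cv2.INTER_CUBIC))
p=cloud(f); q=p.reshape(-1,3)[:,:2]-J0; a=(q@JX).reshape(384,512); b=(q@JY).reshape(384,512); z=p[...,2]
m=(abs(b)<.028)&(a>-.09)&(a<.03)&(z>.09)&(z<.17); print(m.sum())
for lo in np.arange(-.09,.03,.02):
    k=m&(a>=lo)&(a<lo+.02); print(lo.round(2),k.sum(), np.percentile(z[k],[10,50,90]).round(3) if k.sum() else "", np.percentile(b[k],[5,95]).round(3) if k.sum() else "")
E
```

```text
time: 7.2
tool_pos: [0.4796, -0.0241, 0.1159]
tcp_rot: [0.716, -0.698, -0.001, 0.001]
wrist_force: [0.3, 0.5, -2.0]
grip_width: 0.055
time: 7.5
tool_pos: [0.4793, -0.0055, 0.1162]
tcp_rot: [0.716, -0.698, -0.001, 0.001]
wrist_force: [0.2, 0.1, -2.0]
grip_width: 0.0552
turn 0.001 x,y,z units [-0.502 -0.006  1.029] pos [ 0.4793 -0.0055  0.1162] yaw -88.56 t 7.5 w 0.0552 F [ 0.2  0.1 -2. ]
80
-0.09 45 [0.146 0.147 0.149] [-0.023  0.007]
-0.07 15 [0.145 0.147 0.148] [-0.024  0.002]
-0.05 11 [0.146 0.147 0.148] [-0.001  0.018]
-0.03 9 [0.146 0.147 0.148] [-0.004  0.007]
-0.01 0  
0.01 0
```

View pics/near.png

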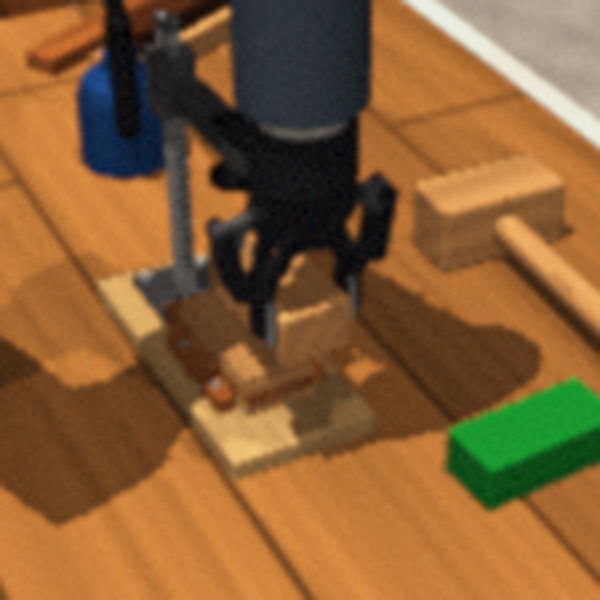

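The picture shows the held block at (315,330) entering over the pile. Depth gives its top at 0.147 along the whole length, so it's level. Its underside is 9 mm below the TCP, so I expect contact near TCP z = 0.062. Moving in, then down by feel.

```bash
python3 -m handwheel '-0.25 0 0 0 -1;-0.25 0 0 0 -1;0 0 0.3 0 -1;0 0 0.3 0 -1;0 0 0.3 0 -1;0 0 0.2 0 -1;0 0 0.1 0 -1;0 0 0 0 -1;0 0 0 0 -1'
python3 -m handwheel '0 0 0.03 0 -1;0 0 0.03 0 -1;0 0 0.02 0 -1;0 0 0 0 -1'
```

```text
time: 8.45
tool_pos: [0.4799, 0.0145, 0.0697]
tcp_rot: [0.716, -0.699, 0.0, -0.0]
wrist_force: [0.5, -0.5, -1.7]
grip_width: 0.0547
time: 8.85
tool_pos: [0.4794, 0.0144, 0.066]
tcp_rot: [0.716, -0.699, -0.0, 0.0]
wrist_force: [-1.1, -0.7, -3.3]
grip_width: 0.0546
```

```bash
python3 -m handwheel '0 0 0.025 0 -1;0 0 0.025 0 -1;0 0 0 0 -1'
python3 -m handwheel '0 0 0.025 0 -1;0 0 0.025 0 -1;0 0 0 0 -1'
python3 -m handwheel '0 0 0.025 0 -1;0 0 0 0 -1'
```

```text
time: 9.15
tool_pos: [0.4794, 0.0144, 0.0639]
tcp_rot: [0.716, -0.699, -0.0, 0.0]
wrist_force: [-0.2, -0.1, -3.5]
grip_width: 0.0554
time: 9.45
tool_pos: [0.4795, 0.0144, 0.0622]
tcp_rot: [0.716, -0.698, 0.0, -0.0]
wrist_force: [-0.7, 0.1, 0.3]
grip_width: 0.0554
time: 9.65
tool_pos: [0.4796, 0.0143, 0.0621]
tcp_rot: [0.716, -0.698, 0.0, -0.0]
wrist_force: [-3.9, -0.7, 7.2]
grip_width: 0.055
```

Contact at TCP z = 0.062, rising to 7 N. Now I release, back off 19 mm, regrip the end and check.

```bash
python3 -m handwheel '0 0 -0.03 0 -1;0 0 0 0 -0.2;0 0 0 0 0.4;0 0 0 0 0.8;0 0 0 0 0.8;0 0 0 0 0.8'
python3 - <<'E'
from h import *
need(jig(-.105),.063,-88.65)
p=cloud(manip.grab_frame("side")); q=p.reshape(-1,3)[:,:2]-J0; a=(q@JX).reshape(384,512); b=(q@JY).reshape(384,512); z=p[...,2]
m=(abs(z-.093)<.006)&(abs(b)<.04)&(a>-.13)&(a<.03); print("block top z",np.percentile(z[m],[5,50,95]).round(4),"a",np.percentile(a[m],[1,99]).round(4),"b",np.percentile(b[m],[2,98]).round(4))
E
python3 -m handwheel '0.16 0 0 0 0.8;0.16 0 0 0 0.8;0.16 0 0 0 0.8;0 0 0 0 0.8;0 0 0 0 0.4;0 0 0 0 0;0 0 0 0 -0.5;0 0 0 0 -1;0 0 0 0 -1;0 0 0 0 -1'
python3 -m handwheel '0 0 0 0 -1;0 0 0 0 -1'
python3 -c "
from h import *
need(jig(-.077),.063,-88.65)"
```

```text
time: 10.25
tool_pos: [0.4796, 0.0144, 0.0623]
tcp_rot: [0.716, -0.698, 0.0, -0.0]
wrist_force: [-0.4, 0.2, 0.6]
grip_width: 0.0768
turn 0.0 x,y,z units [ 0.473  0.015 -0.017] pos [0.4796 0.0144 0.0623] yaw -88.61 t 10.25 w 0.0768 F [-0.4  0.2  0.6]
block top z [0.0887 0.0929 0.0956] a [-0.1048 -0.0011] b [-0.0383  0.0277]
time: 11.3
tool_pos: [0.48, -0.0049, 0.0625]
tcp_rot: [0.716, -0.698, 0.0, 0.0]
wrist_force: [-1.6, -2.3, 4.6]
grip_width: 0.0546
time: 11.5
tool_pos: [0.4801, -0.0049, 0.0625]
tcp_rot: [0.716, -0.698, 0.0, 0.0]
wrist_force: [-1.5, -1.7, 4.5]
grip_width: 0.0549
turn 0.0 x,y,z units [-0.712  0.014 -0.013] pos [ 0.4801 -0.0049  0.0625] yaw -88.61 t 11.5 w 0.0549 F [-1.5 -1.7  4.5]
```

```bash
python3 -m handwheel '-0.1 0 0 0 -1;-0.1 0 0 0 -1;-0.1 0 0 0 -1;-0.1 0 0 0 -1;-0.1 0 0 0 -1;-0.1 0 0 0 -1;-0.08 0.01 0 0 -1;0 0 0 0 -1;0 0 0 0 -1'
python3 - <<'E'
from h import *
need(jig(-.077),.063,-88.65)
f=manip.grab_frame("side")
p=cloud(f); q=p.reshape(-1,3)[:,:2]-J0; a=(q@JX).reshape(384,512); b=(q@JY).reshape(384,512); z=p[...,2]
m=(abs(z-.093)<.006)&(abs(b)<.022)&(a>-.13)&(a<.03); print("block top z",np.percentile(z[m],[5,50,95]).round(4),"a",np.percentile(a[m],[1,3,99]).round(4))
m=(z>.06)&(z<.085)&(abs(b)<.02)&(a>-.13)&(a<-.05); print("end face a",m.sum(),np.percentile(a[m],[5,50,95]).round(4))
c=f["color"][130:280,170:320,::-1]; cv2.imwrite("pics/slid.png",cv2.resize(c,None,fx=4,fy=4,interpolation=cv2.INTER_CUBIC))
E
```

```text
time: 12.4
tool_pos: [0.4795, 0.0224, 0.0627]
tcp_rot: [0.716, -0.698, 0.0, -0.0]
wrist_force: [-1.2, -2.0, 5.1]
grip_width: 0.0549
turn 0.001 x,y,z units [-0.027  0.016 -0.006] pos [0.4795 0.0224 0.0627] yaw -88.58 t 12.4 w 0.0549 F [-1.2 -2.   5.1]
block top z [0.0886 0.0927 0.0953] a [-0.0782 -0.0767  0.012 ]
end face a 81 [-0.0777 -0.0752 -0.0725]
```

View pics/slid.png

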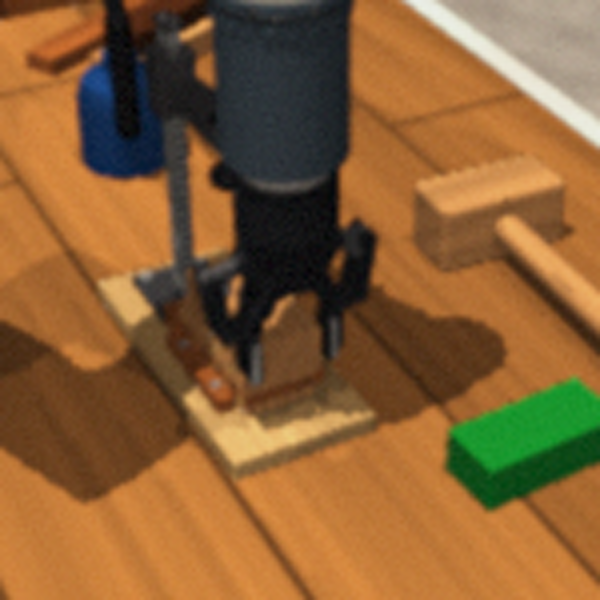

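The block lies on the pile with its end face at jig x = -75 mm, so its centre is about 15 mm short, right at the limit. I'll regrip 4 mm farther out and slide it 6 mm more.

```bash
python3 -m handwheel '0 0 0 0 0;0 0 0 0 0.4;0 0 0 0 0.4;0 0 0 0 0.4;0.1 0 0 0 0.4;0 0 0 0 0.4;0 0 0 0 0;0 0 0 0 -1;0 0 0 0 -1;0 0 0 0 -1'
python3 -m handwheel '0 0 0 0 -1;0 0 0 0 -1;0 0 0 0 -1;-0.05 0 0 0 -1;-0.05 0 0 0 -1;-0.03 0 0 0 -1;-0.03 0 0 0 -1;0 0 0 0 -1'
python3 - <<'E'
from h import *
need(jig(-.077),.063,-88.65)
f=manip.grab_frame("side")
p=cloud(f); q=p.reshape(-1,3)[:,:2]-J0; a=(q@JX).reshape(384,512); b=(q@JY).reshape(384,512); z=p[...,2]
m=(z>.06)&(z<.085)&(abs(b)<.02)&(a>-.13)&(a<-.05); print("end face a",m.sum(),np.percentile(a[m],[5,50,95]).round(4))
E
```

```text
time: 13.45
tool_pos: [0.479, 0.0182, 0.0626]
tcp_rot: [0.716, -0.698, 0.0, 0.0]
wrist_force: [-2.4, -2.0, 5.1]
grip_width: 0.0544
time: 14.25
tool_pos: [0.4792, 0.0247, 0.0626]
tcp_rot: [0.716, -0.698, 0.0, -0.0]
wrist_force: [-0.6, -3.2, 6.0]
grip_width: 0.0542
turn 0.001 x,y,z units [ 0.03   0.011 -0.009] pos [0.4792 0.0247 0.0626] yaw -88.59 t 14.25 w 0.0542 F [-0.6 -3.2  6. ]
end face a 84 [-0.0712 -0.0686 -0.0667]
```

End face at -68.6 mm, so the centre is about 9 mm short. It's held and bearing (6 N), so step 1 should be met. Releasing and backing out to look at squareness, then turning 90° to push with the finger's back.

```bash
python3 -m handwheel '0 0 0 0 0;0 0 0 0 0.5;0 0 0 0 1;0 0 0 0 1;0 0 0 0 1;0.5 0 0 0 1;0.8 0 0 0 1;0.8 0 0 0 1;0.8 0 0 0 1;0.4 0 0 0 1'
python3 -m handwheel '0 0 0 -0.09 1;0 0 0 -0.09 1;0 0 0 -0.09 1;0 0 0 -0.09 1;0 0 0 -0.09 1;0 0 0 -0.09 1;0 0 0 -0.09 1;0 0 0 -0.09 1;0 0 0 -0.09 1;0 0 0 -0.09 1'
python3 -m handwheel '0 0 0 -0.09 1;0 0 0 -0.01 1;0 0 0 0 1'
python3 - <<'E'
from h import *
need(jig(-.145),.062,1.35)
for n in("side","top"):
    f=manip.grab_frame(n); save(f,"rel_"+n)
    p=cloud(f); q=p.reshape(-1,3)[:,:2]-J0; a=(q@JX).reshape(384,512); b=(q@JY).reshape(384,512); z=p[...,2]
    m=(abs(z-.093)<.008)&(abs(b)<.045)&(a>-.09)&(a<.075)
    k,l,s,_=cv2.connectedComponentsWithStats(m.astype(np.uint8)); i=1+np.argmax(s[1:,4]); m=l==i
    c,sz,an=cv2.minAreaRect((np.stack([a[m],b[m]],1)*1000).astype(np.float32)); print(n,m.sum(),np.round(c,1),np.round(sz,1),round(an,1),"z",np.percentile(z[m],[5,50,95]).round(4),"a",np.percentile(a[m],[1,99]).round(4),"b",np.percentile(b[m],[1,99]).round(4))
    m=(z>.06)&(z<.085)&(abs(b)<.02)&(a>-.1)&(a<-.05); print("end face a",m.sum(),np.percentile(a[m],[5,50,95]).round(4))
E
```

```text
time: 15.3
tool_pos: [0.4818, -0.109, 0.0621]
tcp_rot: [0.715, -0.699, -0.0, 0.0]
wrist_force: [-0.1, 0.2, 0.5]
grip_width: 0.0852
time: 16.3
tool_pos: [0.482, -0.107, 0.0622]
tcp_rot: [0.998, -0.064, -0.0, -0.0]
wrist_force: [-0.0, -0.0, -0.4]
grip_width: 0.0852
time: 16.6
tool_pos: [0.482, -0.1071, 0.0622]
tcp_rot: [1.0, 0.011, -0.0, -0.0]
wrist_force: [0.2, 0.1, 0.1]
grip_width: 0.0852
turn -0.002 x,y,z units [-0.003 -1.566  0.005] pos [ 0.482  -0.1071  0.0622] yaw 1.21 t 16.6 w 0.0852 F [0.2 0.1 0.1]
side 472 [-9.1  0.8] [125.7  57.4] 0.4 z [0.0877 0.093  0.0955] a [-0.071   0.0495] b [-0.0266  0.0292]
end face a 81 [-0.0712 -0.0683 -0.0649]
top 34 [32.9 11.2] [29.1 39.3] 88.8 z [0.0873 0.0933 0.0999] a [0.0147 0.051 ] b [-0.0034  0.026 ]Traceback (most recent call last):
  File "<stdin>", line 9, in <module>
    return _quantile_unchecked(
        a, q, axis, out, overwrite_input, method, keepdims, weights)
    return _ureduce(a,
                    func=_quantile_ureduce_func,
    ...<5 lines>...
                    overwrite_input=overwrite_input,
                    method=method)
    r = func(a, **kwargs)
    result = _quantile(arr,
                       quantiles=q,
    ...<2 lines>...
                       out=out,
                       weights=wgt)
    slices_having_nans = np.isnan(arr[-1, ...])
                                  ~~~^^^^^^^^^
IndexError: index -1 is out of bounds for axis 0 with size 0
```

View pics/rel_side.png

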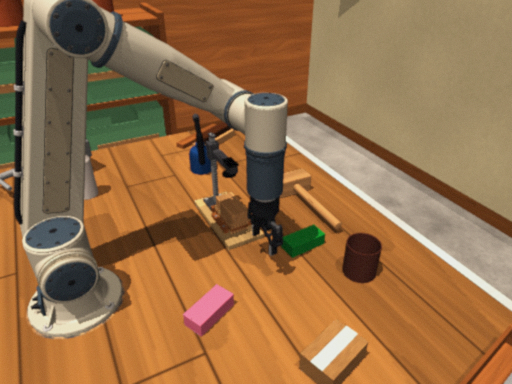

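The block lies free on the pile at (232,208), level, 0.4° off square, 1 mm to the side and 9 mm short. Pushing gently with the finger's back.

```bash
python3 -m handwheel '0 -0.4 0 0 1;0 -0.5 0 0 1;0 -0.4 0 0 1;0 -0.3 0 0 1;0 -0.2 0 0 1;0 -0.05 0 0 1;0 -0.05 0 0 1;0 -0.05 0 0 1;0 -0.05 0 0 1;0 0 0 0 1'
cat > chk.py <<'E'
from h import *
need(jig(-.117),.062,1.35)
f=manip.grab_frame("side"); p=cloud(f); q=p.reshape(-1,3)[:,:2]-J0; a=(q@JX).reshape(384,512); b=(q@JY).reshape(384,512); z=p[...,2]
m=(abs(z-.093)<.008)&(abs(b)<.04)&(a>-.085)&(a<.075)
c,sz,an=cv2.minAreaRect((np.stack([a[m],b[m]],1)*1000).astype(np.float32)); print(m.sum(),np.round(c,1),np.round(sz,1),round(an,1),"z",np.percentile(z[m],[5,50,95]).round(4),"a",np.percentile(a[m],[1,99]).round(4))
m=(z>.06)&(z<.085)&(abs(b)<.022)&(a>-.09)&(a<-.045); print("end face a",m.sum(),np.percentile(a[m],[5,50,95]).round(4) if m.sum() else "")
E
python3 chk.py
```

```text
time: 17.7
tool_pos: [0.4801, -0.0273, 0.0623]
tcp_rot: [1.0, 0.012, 0.0, -0.0]
wrist_force: [-0.3, 0.7, -0.9]
grip_width: 0.0851
turn 0.0 x,y,z units [-0.002 -0.27   0.007] pos [ 0.4801 -0.0273  0.0623] yaw 1.36 t 17.7 w 0.0851 F [-0.3  0.7 -0.9]
366 [-15.9   2.9] [ 56.4 137.5] 89.0 z [0.0876 0.0931 0.0961] a [-0.0843  0.0484]
end face a 67 [-0.0847 -0.0694 -0.0665]
```

```bash
python3 -m handwheel '0 -0.04 0 0 1;0 -0.04 0 0 1;0 -0.04 0 0 1;0 -0.04 0 0 1;0 -0.04 0 0 1;0 -0.04 0 0 1;0 0 0 0 1'
python3 chk.py
```

```text
time: 18.45
tool_pos: [0.4798, -0.0173, 0.0622]
tcp_rot: [1.0, 0.012, -0.0, -0.0]
wrist_force: [0.3, -0.4, -0.3]
grip_width: 0.0854
turn 0.0 x,y,z units [-0.002 -0.021  0.006] pos [ 0.4798 -0.0173  0.0622] yaw 1.39 t 18.45 w 0.0854 F [ 0.3 -0.4 -0.3]
361 [-6.8  3.3] [ 54.8 141.3] 89.0 z [0.0866 0.0931 0.096 ] a [-0.0762  0.0579]
end face a 64 [-0.0739 -0.0608 -0.0579]
```

Centre is now within about 1 mm. Backing off, rising, closing the fingers, checking once more.

```bash
python3 -m handwheel '0 0.2 0 0 1;0 0.5 0 0 1;0 0.6 0 0 1;0 0 -0.6 0 0;0 0 -0.9 0 -1;0 0 -0.9 0 -1;0 0 -0.9 0 -1;0 0 -0.9 0 -1;0 0 -0.9 0 -1;0 0 -0.4 0 -1'
python3 chk.py
python3 -c "
from h import *
need(jig(-.013),.25,1.35)"
```

```text
time: 19.5
tool_pos: [0.4822, -0.0702, 0.2861]
tcp_rot: [1.0, 0.012, 0.003, 0.0]
wrist_force: [0.2, -0.5, -1.2]
grip_width: -0.0002
turn 0.0 x,y,z units [-0.028 -1.345  5.603] pos [ 0.4822 -0.0702  0.2861] yaw 1.37 t 19.5 w -0.0002 F [ 0.2 -0.5 -1.2]
459 [0.6 1.3] [127.6  57. ] 1.2 z [0.088  0.0932 0.0955] a [-0.0616  0.0571]
end face a 89 [-0.0627 -0.0599 -0.0568]
turn 0.0 x,y,z units [-0.043 -3.948  0.936] pos [ 0.4828 -0.0703  0.2874] yaw 1.38 t 19.55 w -0.0004 F [1.1 0.2 2.9]
```

Block centre (0.6, 1.3) mm, 1.2° off square, level. Now over the thumb plate.

```bash
python3 -m handwheel '0 -0.5 0 0 -1;-0.02 -0.8 0 0 -1;-0.02 -0.8 0 0 -1;0 -0.8 0 0 -1;0 -0.7 0 0 -1;0 -0.35 0 0 -1;0 0 0.5 0 -1;0 0 0.4 0 -1;0 0 0 0 -1'
python3 -m handwheel '0 0 0.1 0 -1;0 0 0.1 0 -1;0 0 0.1 0 -1;0 0 0.1 0 -1;0 0 0.1 0 -1;0 0 0.1 0 -1;0 0 0 0 -1'
python3 -c "
from h import *
need(jig(-.013),.145,1.35)"
```

```text
time: 20.45
tool_pos: [0.4745, 0.0877, 0.244]
tcp_rot: [1.0, 0.012, -0.002, 0.001]
wrist_force: [0.9, 0.1, -0.3]
grip_width: 0.0002
time: 21.15
tool_pos: [0.4759, 0.0883, 0.2219]
tcp_rot: [1.0, 0.012, 0.0, 0.0]
wrist_force: [2.4, -0.8, 0.9]
grip_width: -0.0002
turn 0.0 x,y,z units [0.035 0.02  1.921] pos [0.4759 0.0883 0.2219] yaw 1.38 t 21.15 w -0.0002 F [ 2.4 -0.8  0.9]
```

```bash
python3 -m handwheel '0 0 0.15 0 -1;0 0 0.15 0 -1;0 0 0.15 0 -1;0 0 0.15 0 -1;0 0 0.15 0 -1;0 0 0.15 0 -1;0 0 0.15 0 -1;0 0 0.15 0 -1'
python3 -m handwheel '0 0 0.08 0 -1;0 0 0.08 0 -1;0 0 0.08 0 -1;0 0 0.08 0 -1;0 0 0 0 -1'
```

```text
time: 21.95
tool_pos: [0.4759, 0.0883, 0.1744]
tcp_rot: [1.0, 0.012, 0.0, 0.0]
wrist_force: [0.3, -0.3, 5.3]
grip_width: -0.0002
time: 22.45
tool_pos: [0.4755, 0.0884, 0.1609]
tcp_rot: [1.0, 0.012, -0.0, -0.0]
wrist_force: [0.2, 0.2, 1.5]
grip_width: -0.0001
```

```bash
python3 -m handwheel '0 0 0.08 0 -1;0 0 0.08 0 -1;0 0 0.08 0 -1;0 0 0.05 0 -1;0 0 0.03 0 -1'
python3 -m handwheel '0 0 0.03 0 -1;0 0 0.03 0 -1;0 0 0.03 0 -1'
python3 -m handwheel '0 0 0.03 0 -1;0 0 0.03 0 -1'
```

```text
time: 22.95
tool_pos: [0.4756, 0.0884, 0.1483]
tcp_rot: [1.0, 0.012, -0.0, -0.0]
wrist_force: [-0.9, -0.7, 2.8]
grip_width: 0.0001
time: 23.25
tool_pos: [0.4755, 0.0884, 0.1449]
tcp_rot: [1.0, 0.012, -0.0, -0.0]
wrist_force: [-1.5, 0.2, 4.4]
grip_width: -0.0001
time: 23.45
tool_pos: [0.4755, 0.0884, 0.1425]
tcp_rot: [1.0, 0.012, -0.0, -0.0]
wrist_force: [-0.9, 0.3, 3.5]
grip_width: 0.0002
```

```bash
python3 -m handwheel '0 0 0.03 0 -1;0 0 0.02 0 -1'
python3 -m handwheel '0 0 0.02 0 -1;0 0 0 0 -1'
```

```text
time: 23.65
tool_pos: [0.4756, 0.0884, 0.1419]
tcp_rot: [1.0, 0.012, 0.0, -0.0]
wrist_force: [-8.4, 1.2, 18.8]
grip_width: -0.0
time: 23.85
tool_pos: [0.4756, 0.0884, 0.1419]
tcp_rot: [1.0, 0.012, 0.001, -0.0]
wrist_force: [-8.8, 1.2, 18.9]
grip_width: 0.0002
```

```bash
python3 -m handwheel '0 0 0.03 0 -1;0 0 0 0 -1;0 0 0 0 -1;0 0 0 0 -1'
python3 -m handwheel '0 0 -0.04 0 -1;0 0 -0.04 0 -1;0 0 -0.04 0 -1;0 0 -0.1 0 -1;0 0 -0.5 0 -1;0 0 -0.9 0 -1;0 0 -0.9 0 -1;0 0 -0.9 0 -1;0 0.5 -0.5 0 -1;0 0.8 -0.2 0 -1'
python3 -m handwheel '0 0.9 0 0 -1;0 0.9 0 0 -1;0 0.9 0 0 -1;0 0.9 0 0 -1;0 0.5 0 0 -1;0 0 0 0 -1'
python3 chk.py
python3 - <<'E'
from h import *
f=manip.grab_frame("side"); p=cloud(f); q=p.reshape(-1,3)[:,:2]-J0; a=(q@JX).reshape(384,512); b=(q@JY).reshape(384,512); z=p[...,2]
m=(abs(b)<.012)&(a>-.03)&(a<.005)&(z>.11); print("plate z",np.percentile(z[m],[10,50,90]).round(4))
c=f["color"][130:280,170:320,::-1]; cv2.imwrite("pics/end.png",cv2.resize(c,None,fx=4,fy=4,interpolation=cv2.INTER_CUBIC))
E
```

```text
time: 24.25
tool_pos: [0.4756, 0.0884, 0.1419]
tcp_rot: [1.0, 0.013, 0.001, -0.0]
wrist_force: [-12.9, 2.0, 26.0]
grip_width: 0.0001
time: 25.25
tool_pos: [0.4779, 0.0368, 0.3057]
tcp_rot: [1.0, 0.013, 0.002, -0.0]
wrist_force: [-0.6, -0.1, -0.5]
grip_width: 0.0002
time: 25.85
tool_pos: [0.4807, -0.1298, 0.3029]
tcp_rot: [1.0, 0.01, -0.001, 0.0]
wrist_force: [0.5, 0.6, -0.1]
grip_width: -0.0002
turn -0.002 x,y,z units [ 0.043 -2.833  6.023] pos [ 0.4807 -0.1298  0.3029] yaw 1.19 t 25.85 w -0.0002 F [ 0.5  0.6 -0.1]
339 [-0.9  1.3] [125.3  57. ] 0.3 z [0.0872 0.0931 0.0979] a [-0.0627  0.057 ]
end face a 92 [-0.0625 -0.0601 -0.0576]
plate z [0.1414 0.143  0.1444]
```

View pics/end.png

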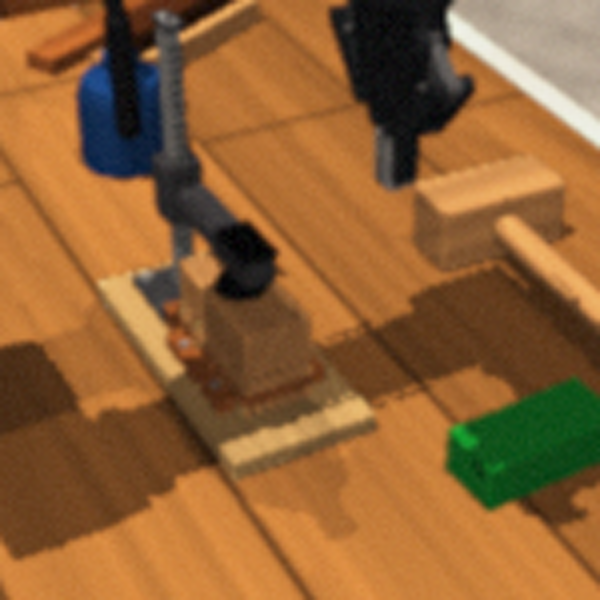

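The pad rests on the block at (243,280), the block lies flat and square on the pile, and the robot is clear. Plate z of 0.143 is block top plus 50 mm, as it should be. Handing in.

```bash
python3 -c "
from bench import manip
print(manip.hand_in())"
```

```text
the job is handed in; nothing more can be done
None
```

The block is on the pile with the hold-down pad pressed onto it, and I've handed the job in at about 26 s. The hand-in gives no verdict.

**How it went:** Rows can't tilt the tool, so I worked with the gripper upright:
1. I gripped the block near its open end and lowered it by feel onto the pile, about 40 mm short of centre. Contact came at TCP z = 0.062, and the force peaked near 7 N.
2. I let go on the pile and regripped closer to the block's end twice, sliding it in while held to about 9 mm short of centre.
3. I released it and pushed it the rest of the way with the back of an open finger.
4. I pushed the thumb plate down until the force reached 26 N, then backed the robot clear.

**Last checks:**
- **Block position:** about 1 mm from the pile's centre each way, 0.3° off square. Its top is at 93 mm, where the pile height puts it.
- **Hold-down:** the plate stayed at 143 mm after I let go, which is block top plus 50 mm, so the pad is still touching the block.
- **Robot and bystanders:** the wrist force is about zero. I didn't measure the bystanders at the end; the arm never went close to them.

**Not confirmed:**
- The pad's force on the block after I let go can't be measured from here; I only know the 26 N push before it.
- My first slide stopped about 15 mm short, right at the step 1 limit, so I relied on the second one.
- After release the top view caught too little of the block to use, so these final positions come from the side camera alone.

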